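# Log the station and index its rotary stop to three

## Robot

A 6-joint arm with a two-finger parallel gripper is mounted at the origin on the work surface. World frame = base frame: x ahead of the robot, y to its left, z up, the work surface at z = 0. Lengths are in m, angles in degrees, forces in N, time in s.
With the tool pointing down it reaches from about 0.375 to 0.9 m from the base axis. Payload 3.1 kg.
Tool frame: the origin (TCP) lies between the finger pads; the fingertips stand 22 mm ahead of it and the grasp point (between the pads) lies 3 mm ahead of it (bot.tip_extent is the distance from the TCP to the fingertips, in m); y points along the fingers, z is the direction in which the jaws open and shut, and the axes are right-handed (so a half turn about y gives the same grasp; the last joint's range is limited). The gripper opens to 87 mm and grips with 3 to 60 N. Pads are 19 mm wide; open, the fingers measure 117 mm over their backs; the gripper's body (75 mm by 190 mm) begins 51 mm behind the grasp point.
Start: joints at [62.997, 30.224, 82.088, -0, 67.689, -10.227], TCP at [0.18, 0.598, 0.245] pointing down, gripper open.
Joint ranges: [-176.69, 176.69], [-43.24, 126.21], [12.49, 139.97], [-82, 262], [0, 151.66], [-163.58, 163.58]. Speed limits (degrees/s): [159.86, 159.86, 180, 180, 180, 180].

## Interface

Orientations are given as a 3x3 rotation matrix whose columns are the frame's x, y, z axes.
In Python, from rig import bot, eyes, models gives the robot as it stands. The module is installed in compiled form; this text tells all that it offers.
- The arm moves only by the tool arm_command, never from a script. Its arguments are lists of equal length, an entry for each row: "translation": the shift along the tool's x, y, z each as a share of 0.08 m, from -1 to 1, a list of three; "rotation": the turn, a rotation vector about the tool's x, y, z each as a share of 60 degrees, from -1 to 1, a list of three; "grip": the closure, from -1 (fully open) to 1 (shut), so that 0 is half open. In form: {"translation": [[x, y, z], ...], "rotation": [[rx, ry, rz], ...], "grip": [grip, ...]}. A call has 1 to 5 rows; each row is the pose to reach, as a shift and turn from the pose commanded when the call began, along the tool's axes at that moment; what a row does not reach only later rows make up. A row lasts 1/10 s, in which the tool goes at most 50 mm and 8.59 degrees, less where a joint would pass 70% of its speed; a pose out of reach is approached as far as the arm can. A call with a number of a shift or a turn outside -1 to 1 is refused whole. A call with a gripper value outside its range is refused whole. The fingers move at their own pace and stop on an object; the grip force is fixed at half the most. Time passes only in rows, so rows that repeat a pose let the fingers close. It gives the time, the measured TCP pose, the force and the opening at its end, in the units of the state.
- bot.read_state(): the state, without advancing time (a new reading comes with each control period).
- eyes.capture(name): name is "side" or "top" or "wrist"; returns a dict with "image" (384x512x3 uint8, blue, green, red), "mtx" (3x3 intrinsics, pixels), "dist_coeffs" ([k1, k2, p1, p2, k3] as OpenCV has them; the pictures are not rectified), "rvec" (rotation vector, rad) and "tvec" (3), from world to camera coordinates, as OpenCV has them; the wrist camera has in their place "hand_eye" (4x4, takes a point from camera to tool coordinates, whose origin is the TCP and whose axes are the tool frame's). Camera axes: x right, y down, z forward; pixel columns grow to the right and rows downward; lengths in m; the calibration is good to about 2 mm. A picture is of the moment at which its call begins: read the wrist's pose just before it. There is no depth.
- bot.hand_in(): hands the job in, once; it reports no verdict.
Trained networks look in the newest picture that a camera, given by its name, has taken for a name from the list of things; names that differ only in an ending like _2 or _b are one class to them, and where a whole thing is asked for, a point or a joint stands for the part that bears it (a point fixed in the world has none). Each returns a list of dicts, best first, with "conf" (0 to 1); they miss things now and then, are a little off and sometimes report something else, mostly with a low value. They report only what shows in the picture. A call takes as long as a camera call. They do not tell look-alikes from the thing itself.
- models.recognise(camera, thing): "extent" ([left, top, right, bottom] as shares, 0 to 1, of the picture: columns of its width, rows of its height, round what is visible of it).
- models.spot_point(camera, thing): "point" ([column, row] as shares, 0 to 1, of the picture: columns of its width, rows of its height: a listed point, or the origin of a listed thing).
The state is a dict: "time_s": time; "joint_positions": joint angles; "qvel": joint speeds; "tau": joint torques, N m; "position": TCP position; "tcp_rot": TCP orientation; "force": force on the tool from outside, world axes, zero at the start; "moment": the same for the moment, N m; "opening": opening from 0.0 (shut) to 1.0 (fully open).
Only numpy, scipy, OpenCV 4.12 (cv2) and the standard library are available. Lean on these libraries where they do the work, as an engineer would, in place of code of your own. Each camera call takes 0.05 s, during which the arm holds its last target. There are 200 camera calls.

## Task

Take the hand scanner out of its tray, point its window straight down at the barcode label on the indexing station from about 8 cm above, keep it steady there for two seconds, and lay it back in the tray on its feet. Then, starting from home, turn the station's knob clockwise by feel, counting three clicks to the third stop without overrunning to the fourth, and finish while still gripping it there: the knob is sprung and runs back home if let go. Leave the other things on the bench where they lie.

Things in the scene. Friction and masses are not known exactly. Their poses are not given: they have to be found in the camera images.
- scanner: hand scanner, 190 mm long, about 0.25 kg, black handle, grey square head. Origin: on the plane of its underside; x towards the head, z up. Handle: bar 32 mm wide (y), x -103 to +37 mm, z 22 to 52 mm; balance point about x = -15 mm. Head: 50 x 50 mm, x 37 to 87 mm, z 0 to 56 mm. Rear foot: 30 x 36 mm at x = -85 mm, z 0 to 26 mm. It rests level on head and foot
- window (a point): centre of the scanner's window, on the underside of its head, 62 mm ahead of the scanner's origin; axes as the scanner's; it looks straight down (its -z)
- tray: fixed white tray, 250 mm (x) x 120 mm (y), rim 20 mm high, walls and floor 4 mm thick, roughly pointing away from the robot, on the left or the right. Origin: centre of its underside; inner floor at z = 4 mm. The scanner starts on that floor, within 13 mm of the tray's centre, its head to the tray's +x within 0.1 rad
- station: fixed indexing station on the side opposite the tray: a steel block 130 mm (x) x 240 mm (y) x 30 mm high. Origin: centre of its underside, z up. Knob axis at y = +60 mm, label at y = -60 mm
- label (a point): centre of the barcode label, 46 x 46 mm white paper with black bars, flat on top of the station, 31 mm above the bench, 120 mm from the knob axis
- knob_grip (a point): point on the knob's vertical axis, 68 mm above the bench, turning with the knob; x lies along the grip bar towards its white pointer. Black bar 46 mm (x) x 14 mm (y), from 24 mm below this point to 16 mm above it, on a steel disc 56 mm across (top 44 mm above the bench). A fixed dial 92 mm across (top at 36 mm) has a long white mark at home, short ones at the stops
- knob (a joint): knob angle, rad: 0 at home (its start, a solid stop), grows clockwise seen from above. A stop every 0.419 (24 deg): third 1.257, fourth 1.676, last 2.513. Return spring 0.12 N m at home, 0.158 at the third stop; detents add a wave of +-0.09 N m, zero at each stop: resistance peaks 1/4 of the way to the next stop and is least 3/4 of the way. Let go, it runs back home from any stop
- caliper: bystander: digital caliper, 200 x 47 x 10 mm, lying in the middle of the bench between tray and station; origin at the centre of its underside
- hammer: bystander: hammer lying on the right, pointing away from it
- wrench: bystander: wrench lying in the middle near the robot, pointing away from it
- oil_bottle: bystander: orange bottle, 60 mm across, 160 mm tall, at the back on the left; origin at the centre of its underside
- air_cylinder: bystander: aluminium pneumatic cylinder 110 x 40 x 40 mm with a 50 mm rod, lying at the back in the middle
- screw_cup: bystander: steel cup, 70 mm across, 50 mm tall, at the back, right of the middle
- screwdriver: bystander: screwdriver lying on the left
Things that resemble listed ones, but are neither listed nor needed, are in the scene too. Leave any green or yellow look-alike of the scanner alone.

How it is judged (in metres and radians):
On the way, in this order (a step that is already met when the one before it is completed fails the run):
1. the held scanner looks straight down at the label, steady (x of label in the frame of window between -0.015 and 0.015 m and y of label in the frame of window between -0.015 and 0.015 m and z of label in the frame of window between -0.13 and -0.04 m and angle between scanner's own z axis and vertical below 0.3 rad and linear speed of scanner below 0.03 m/s and angular speed of scanner below 0.3 rad/s and contact force between the fingers and scanner above 1 N), for 1 s.
2. the scanner lies in its tray again, on its feet and let go, the knob still at home (x of scanner in the frame of tray between -0.05 and 0.05 m and y of scanner in the frame of tray between -0.05 and 0.05 m and z of scanner in the frame of tray between -0.003 and 0.009 m and angle between scanner's own z axis and vertical below 0.1 rad and linear speed of scanner below 0.03 m/s and contact force between each of the arm, the fingers and scanner below 0.1 N and value of joint knob below 0.2 rad), for 0.2 s.
3. the gripped knob is at its third stop (value of joint knob between 1.12664 and 1.38664 rad and velocity of joint knob between -0.15 and 0.15 rad/s and contact force between the fingers and knob above 1.5 N), for 0.5 s.
At the end, for the whole second after the job is handed in: The fingers grip the knob (over 1.5 N), which stands still at its third stop (1.257 rad, within 0.13), and the scanner lies untouched in its tray, level on its feet (all of step 3 and x of scanner in the frame of tray between -0.05 and 0.05 m and y of scanner in the frame of tray between -0.05 and 0.05 m and z of scanner in the frame of tray between -0.003 and 0.009 m and angle between scanner's own z axis and vertical below 0.1 rad and linear speed of scanner below 0.03 m/s and contact force between each of the arm, the fingers and scanner below 0.1 N); the arm keeps its last pose, push and grip.
It fails at once if the knob is overrun towards the fourth stop (past 1.5 rad) (value of joint knob above 1.5 rad).
It fails at once if a bystander is shifted by more than 30 mm (distance of any of caliper, hammer, wrench, oil_bottle, air_cylinder, screw_cup, screwdriver from where it was at the start of the episode above 0.03 m).
It also fails if it takes over 70 s, if anything falls off the work surface, if the arm or the gripper's body presses on something with over 40 N, if the wrist force passes 120 N, or if a joint passes its speed limit or range.

## Working session

There is one attempt and no reset: what is moved stays moved. The work goes in short steps, Python scripts to look and compute and a tool call to move; the robot and the scene stay as the last step left them, time stands still between calls to the robot, and variables do not carry over. Pictures are saved under pics/ and viewed, about 8 in all and at most 12, crops included, and the job is handed in when it is done.

Besides the shell and the picture viewer there is one more tool, called after "Request:" by a JSON object that holds its "name" and its "arguments", one argument or row to a line. arm_command: Moves the arm, as the interface text tells. Shift numbers are shares of 0.08 m and turn numbers shares of 60 degrees, none past 1 either way. Its arguments: {"type":"object","properties":{"translation":{"type":"array"},"rotation":{"type":"array"},"grip":{"type":"array"}},"required":["translation","rotation","grip"]}

```bash
mkdir -p pics; cat > h.py <<'E'
import numpy as np, cv2
from rig import bot, eyes, models
def cap(n):
    s=bot.read_state(); c=eyes.capture(n)
    if 'hand_eye' in c:
        T=np.eye(4);T[:3,:3]=np.array(s['tcp_rot']);T[:3,3]=s['position'];M=T@np.array(c['hand_eye'])
    else:
        R=cv2.Rodrigues(np.array(c['rvec'],float))[0];M=np.eye(4);M[:3,:3]=R.T;M[:3,3]=-R.T@np.array(c['tvec'],float).ravel()
    c['M']=M; return c
def world(c,uv,z):
    K=np.array(c['mtx'],float);d=np.array(c['dist_coeffs'],float)
    p=cv2.undistortPoints(np.array(uv,float).reshape(-1,1,2),K,d).reshape(-1,2)
    r=np.c_[p,np.ones(len(p))]@c['M'][:3,:3].T;o=c['M'][:3,3]
    return o+r*((z-o[2])/r[:,2])[:,None]
def spot(c,cam,t,z):
    for q in models.spot_point(cam,t)[:4]:
        uv=np.array(q['point'])*[512,384]; print(cam,t,round(q['conf'],2),uv.round(1),world(c,uv,z).round(4)[0])
def ext(cam,t):
    for q in models.recognise(cam,t)[:4]: print(cam,t,round(q['conf'],2),(np.array(q['extent'])*[512,384,512,384]).round(0))
E
python3 - <<'E'
from h import *
s=bot.read_state();print(s['position'],np.array(s['tcp_rot']).round(3).tolist(),s['opening'],s['time_s'],bot.tip_extent)
c=cap('top');cv2.imwrite('pics/top.png',c['image'])
for t,z in [('scanner',.004),('window',.004),('tray',0),('station',0),('label',.031),('knob_grip',.068),('caliper',0),('oil_bottle',0)]:spot(c,'top',t,z)
w=cap('side');cv2.imwrite('pics/side.png',w['image'])
cv2.imwrite('pics/both.png',np.vstack([cv2.resize(c['image'],None,fx=1,fy=.78),cv2.resize(w['image'],None,fx=1,fy=.78)]))
for t,z in [('scanner',.004),('tray',0),('label',.031),('knob_grip',.068)]:spot(w,'side',t,z)
E
```

```text
[0.1800453  0.59778103 0.24357256] [[0.957, -0.001, 0.289], [-0.289, -0.002, 0.957], [-0.0, -1.0, -0.002]] 0.997474039782325 0.0 0.022
top scanner 0.84 [175.  209.4] [0.4711 0.2612 0.004 ]
top scanner 0.81 [173.6 290.4] [0.1976 0.2662 0.004 ]
top scanner 0.79 [115.1 145.2] [0.7056 0.4729 0.004 ]
top window 0.96 [176.6 305.3] [0.1485 0.2563 0.004 ]
top window 0.79 [102.9 158.6] [0.6584 0.515  0.004 ]
top window 0.73 [167.7 188.8] [0.5439 0.2866 0.004 ]
top tray 0.92 [174.3 205. ] [0.4869 0.2645 0.    ]
top station 0.81 [303.  184.7] [ 0.5448 -0.1851  0.    ]
top label 0.73 [117.3 228.2] [0.4104 0.4502 0.031 ]
top label 0.46 [306.6 185.1] [ 0.5382 -0.1932  0.031 ]
top label 0.3 [287.6 126. ] [ 0.7478 -0.1371  0.031 ]
top knob_grip 0.46 [284.9 180.1] [ 0.5513 -0.1172  0.068 ]
top caliper 0.55 [249.4 166.2] [ 6.163e-01 -2.000e-04  0.000e+00]
top caliper 0.21 [117.3 227.9] [0.4132 0.4615 0.    ]
top oil_bottle 0.81 [186.6 130.6] [0.7523 0.2199 0.    ]
side scanner 0.73 [156.7 200.1] [0.1961 0.2655 0.004 ]
side scanner 0.67 [221.3 175.5] [0.4852 0.2717 0.004 ]
side scanner 0.67 [235.5 139.7] [0.689  0.4875 0.004 ]
side tray 0.58 [223.9 176.2] [0.4942 0.2663 0.    ]
side label 0.29 [295.3 208.2] [ 0.5796 -0.0964  0.031 ]
side knob_grip 0.59 [295.4 207.7] [ 0.551  -0.1309  0.068 ]
```

View pics/top.png

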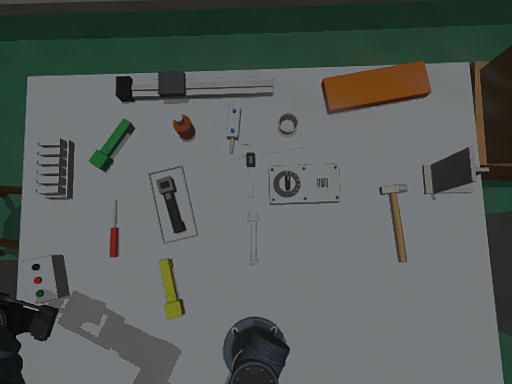

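View pics/side.png

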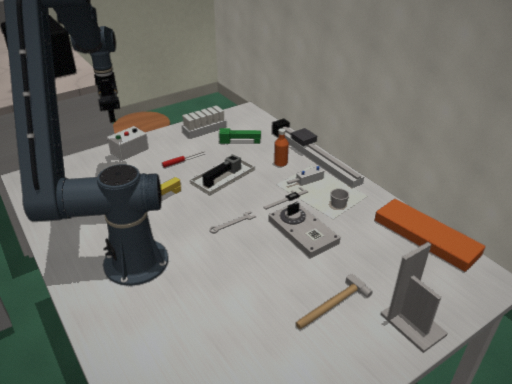

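The top view shows the black scanner in the tray at about (172,205), the knob at (287,183) and the label at (322,183). The yellow (172,290) and green (112,145) look-alikes lie outside the tray. The side view agrees with this. I'm moving above the tray next.

Request:
{"name": "arm_command", "arguments": {
  "translation": [
    [0.5,0,-0.5],
    [1,0,-1],
    [1,0,-1],
    [1,0,-1]
  ],
  "rotation": [
    [0,-0.14,0],
    [0,-0.28,0],
    [0,-0.42,0],
    [0,-0.517,0]
  ],
  "grip": [-1,-1,-1,-1]
}}

```text
time_s: 1.1
position: [0.2348, 0.4964, 0.2447]
tcp_rot: [[0.969, -0.0, -0.248], [0.248, -0.001, 0.969], [-0.001, -1.0, -0.001]]
force: [1.3, 1.0, -0.6]
opening: 1.001
```

Request:
{"name": "arm_command", "arguments": {
  "translation": [
    [0.36,0,-0.5],
    [0.72,0,-1],
    [0.72,0,-1]
  ],
  "rotation": [
    [0,0,0],
    [0,0,0],
    [0,0,0]
  ],
  "grip": [-1,-1,-1]
}}

```text
time_s: 1.4
position: [0.3137, 0.4327, 0.2448]
tcp_rot: [[0.971, 0.003, -0.24], [0.24, -0.001, 0.971], [0.002, -1.0, -0.001]]
force: [-0.4, 0.7, -1.3]
opening: 0.997
```

Request:
{"name": "arm_command", "arguments": {
  "translation": [
    [0.36,0,-0.5],
    [0.72,0,-1],
    [0.72,0,-1]
  ],
  "rotation": [
    [0,0,0],
    [0,0,0],
    [0,0,0]
  ],
  "grip": [-1,-1,-1]
}}

```text
time_s: 1.7
position: [0.3894, 0.3697, 0.2449]
tcp_rot: [[0.971, 0.003, -0.24], [0.24, -0.0, 0.971], [0.003, -1.0, -0.001]]
force: [-0.1, 0.5, -0.2]
opening: 1.004
```

Request:
{"name": "arm_command", "arguments": {
  "translation": [
    [0.36,0,-0.75],
    [0.72,0,-1],
    [0.72,0,-1],
    [0.72,0,-1]
  ],
  "rotation": [
    [0,0,0],
    [0,0,0],
    [0,0,0],
    [0,0,0]
  ],
  "grip": [-1,-1,-1,-1]
}}

```text
time_s: 2.1
position: [0.4605, 0.3088, 0.2444]
tcp_rot: [[0.97, -0.001, -0.244], [0.244, 0.001, 0.97], [-0.001, -1.0, 0.001]]
force: [-0.0, 0.1, -0.4]
opening: 1.0
```

Request:
{"name": "arm_command", "arguments": {
  "translation": [
    [0,0,-0.55],
    [0,0,-0.55],
    [0,0,-0.55]
  ],
  "rotation": [
    [0,0,0],
    [0,0,0],
    [0,0,0]
  ],
  "grip": [-1,-1,-1]
}}

```text
time_s: 2.4
position: [0.4698, 0.2668, 0.2445]
tcp_rot: [[0.969, -0.001, -0.246], [0.246, 0.001, 0.969], [-0.001, -1.0, 0.001]]
force: [0.8, -0.5, 1.0]
opening: 1.0
```

```bash
python3 - <<'E'
from h import *
s=bot.read_state();print(s['position'],np.array(s['tcp_rot']).round(3).tolist(),s['force'],s['time_s'])
c=cap('wrist');cv2.imwrite('pics/w1.png',c['image'])
for t,z in [('scanner',.004),('window',.004),('tray',0)]:spot(c,'wrist',t,z);ext('wrist',t)
np.save('M1.npy',c['M'])
g=world(c,[[100,100],[400,100],[100,300],[400,300]],.056);print(g.round(3).tolist())
t=cap('top')
# handle direction from dark pixels in the top view, rough
for uv,z in [((322,183.5),.031),((287,183),.068),((268,165),.03),((339,164),.03),((340,203),.03),((270,204),.03)]:print(uv,world(t,[uv],z).round(4))
E
```

```text
[0.4698202  0.26675941 0.24451633] [[0.969, -0.001, -0.246], [0.246, 0.001, 0.969], [-0.001, -1.0, 0.001]] [ 0.75401041 -0.50781911  0.96685103] 2.4
wrist scanner 0.63 [249.5 187. ] [0.494  0.2667 0.004 ]
wrist scanner 0.68 [291.   0. 333.  53.]
wrist scanner 0.64 [235. 109. 269. 254.]
wrist window 0.94 [252.9 223.5] [0.5484 0.2856 0.004 ]
wrist window 0.68 [288.   0. 332.  47.]
wrist window 0.65 [234. 109. 272. 257.]
wrist tray 0.65 [250.9 183.7] [0.4897 0.2677 0.    ]
wrist tray 0.58 [209.  91. 302. 253.]
[[0.423, 0.073, 0.056], [0.338, 0.407, 0.056], [0.694, 0.098, 0.056], [0.59, 0.513, 0.056]]
(322, 183.5) [[ 0.5421 -0.2458  0.031 ]]
(287, 183) [[ 0.5413 -0.1239  0.068 ]]
(268, 165) [[ 0.6121 -0.0645  0.03  ]]
(339, 164) [[ 0.608  -0.3074  0.03  ]]
(340, 203) [[ 0.4738 -0.303   0.03  ]]
(270, 204) [[ 0.4773 -0.0668  0.03  ]]
```

View pics/w1.png

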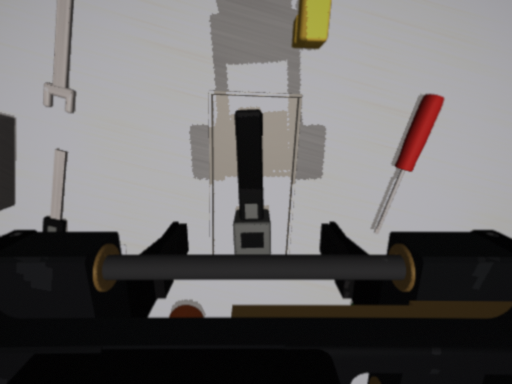

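The wrist view shows the scanner with its handle from (249,112) to (251,210), its head at (252,233) and the tray rim around it. Next I'll work out the handle axis.

```bash
python3 - <<'E'
from h import *
c=cap('wrist');g=cv2.cvtColor(c['image'],cv2.COLOR_BGR2GRAY)
mid=[]
for r in range(118,200,8):
    x=np.where(g[r,225:280]<60)[0]+225; mid.append([(x.min()+x.max())/2,r])
W=world(c,mid,.056);print(np.array(mid).tolist());vx,vy,_,_=cv2.fitLine(W[:,:2].astype(np.float32),cv2.DIST_L2,0,.01,.01).ravel()
vx,vy=np.array([vx,vy])*np.sign(vx);print('yaw',np.degrees(np.arctan2(vy,vx)))
col=g[100:215,247:254].mean(1);print(col[5:20].round(),col[-20:].round())
rear=world(c,[[249.5,111]],.056)[0];print('rear',rear)
u=np.array([vx,vy]);o=W[:,:2].mean(0);o=o+u*((rear[:2]-o)@u);print('origin',o+.103*u,'grasp(-15)',o+.088*u)
front=world(c,[[251.5,212]],.060)[0][:2];print('head rear -> x',(front-o)@u-.103)
tw=world(c,[[211,94],[301,96],[213,230],[291,230]],.02);print(tw.round(4).tolist())
E
```

```text
[[249.0, 118.0], [249.0, 126.0], [249.5, 134.0], [249.0, 142.0], [250.0, 150.0], [250.0, 158.0], [250.0, 166.0], [250.5, 174.0], [250.5, 182.0], [251.0, 190.0], [251.0, 198.0]]
yaw 15.653439
[170. 158. 137.  85.  34.  17.  20.  24.  25.  25.  20.  14.  13.  12.
  13.] [19. 19. 19. 19. 19. 19. 20. 43. 81. 95. 98. 98. 97. 97. 96. 96. 96. 96.
 96. 95.]
rear [0.39296976 0.24157644 0.056     ]
origin [0.49241089 0.26843533] grasp(-15) [0.47796722 0.26438806]
head rear -> x 0.020721817378593882
[[0.3848, 0.1885, 0.02], [0.3588, 0.3001, 0.02], [0.5678, 0.2296, 0.02], [0.5395, 0.3406, 0.02]]
```

Request:
{"name": "arm_command", "arguments": {
  "translation": [
    [0.09,0.5,-0.055],
    [0.09,1,-0.055],
    [0.09,1,-0.055]
  ],
  "rotation": [
    [0,-0.023,0],
    [0,-0.023,0],
    [0,-0.023,0]
  ],
  "grip": [-0.6,-0.6,-0.6]
}}

```text
time_s: 3.15
position: [0.4758, 0.2623, 0.1601]
tcp_rot: [[0.963, -0.011, -0.269], [0.269, -0.003, 0.963], [-0.011, -1.0, -0.0]]
force: [-1.4, -0.6, 0.2]
opening: 0.835
```

Request:
{"name": "arm_command", "arguments": {
  "translation": [
    [0,0.4,0],
    [0,0.8,0],
    [0,1,0]
  ],
  "rotation": [
    [0,0,0],
    [0,0,0],
    [0,0,0]
  ],
  "grip": [-0.6,-0.6,-0.6]
}}

```text
time_s: 3.45
position: [0.4791, 0.2635, 0.0841]
tcp_rot: [[0.963, -0.001, -0.269], [0.269, -0.0, 0.963], [-0.001, -1.0, 0.0]]
force: [0.2, -0.9, -0.2]
opening: 0.804
```

Request:
{"name": "arm_command", "arguments": {
  "translation": [
    [0,0.2,0],
    [0,0.41,0],
    [0,0.41,0]
  ],
  "rotation": [
    [0,0,0],
    [0,0,0],
    [0,0,0]
  ],
  "grip": [-0.6,-0.6,-0.6]
}}

```text
time_s: 3.75
position: [0.4791, 0.2635, 0.0515]
tcp_rot: [[0.963, -0.002, -0.269], [0.269, -0.001, 0.963], [-0.002, -1.0, -0.0]]
force: [-0.2, -0.0, 0.4]
opening: 0.799
```

```bash
python3 - <<'E'
from h import *
s=bot.read_state();print(s['position'],s['force'],s['opening'])
c=cap('wrist');cv2.imwrite('pics/w2.png',c['image'])
E
```

```text
[0.47908618 0.26348241 0.05148106] [-0.17359651 -0.02259366  0.4106451 ] 0.7987574019604792
```

View pics/w2.png

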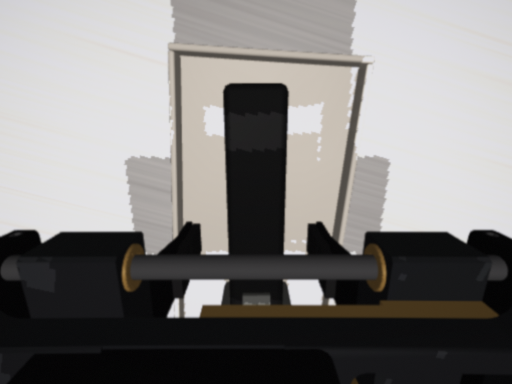

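The handle sits between the fingers, so I'll grip, lift and carry it over.

Request:
{"name": "arm_command", "arguments": {
  "translation": [
    [0,0,0],
    [0,0,0],
    [0,0,0],
    [0,0,0],
    [0,0,0]
  ],
  "rotation": [
    [0,0,0],
    [0,0,0],
    [0,0,0],
    [0,0,0],
    [0,0,0]
  ],
  "grip": [0,1,1,1,1]
}}

```text
time_s: 4.3
position: [0.4794, 0.2635, 0.0521]
tcp_rot: [[0.963, 0.0, -0.269], [0.269, 0.0, 0.963], [0.001, -1.0, 0.0]]
force: [1.1, -0.4, 0.2]
opening: 0.433
```

Request:
{"name": "arm_command", "arguments": {
  "translation": [
    [0,0,0],
    [0,-0.25,0],
    [0,-0.5,0],
    [0,-0.75,0],
    [0,-1,0]
  ],
  "rotation": [
    [0,0,0],
    [0,0,0],
    [0,0,0],
    [0,0,0],
    [0,0,0]
  ],
  "grip": [1,1,1,1,1]
}}

```text
time_s: 4.8
position: [0.4787, 0.2632, 0.132]
tcp_rot: [[0.963, -0.002, -0.269], [0.269, -0.001, 0.963], [-0.002, -1.0, -0.0]]
force: [-0.0, 1.3, -2.0]
opening: 0.365
```

Request:
{"name": "arm_command", "arguments": {
  "translation": [
    [0,-0.3,0],
    [0,-0.6,0],
    [0,-0.88,0],
    [0,-0.88,0]
  ],
  "rotation": [
    [0,0,0],
    [0,0,0],
    [0,0,0],
    [0,0,0]
  ],
  "grip": [1,1,1,1]
}}

```text
time_s: 5.2
position: [0.4809, 0.264, 0.2046]
tcp_rot: [[0.963, 0.006, -0.269], [0.269, 0.002, 0.963], [0.006, -1.0, 0.0]]
force: [0.2, -0.2, -3.1]
opening: 0.365
```

```bash
python3 - <<'E'
from h import *
s=bot.read_state();print(s['position'],s['force'],s['opening'])
c=cap('wrist');a=c['image'];b=cap('side')['image']
cv2.imwrite('pics/w3.png',np.hstack([cv2.resize(a,(400,300)),cv2.resize(b[100:250,150:350],(400,300))]))
E
```

```text
[0.48089476 0.26402285 0.20458795] [ 0.19267564 -0.23012376 -3.10406441] 0.36539570265077953
```

View pics/w3.png

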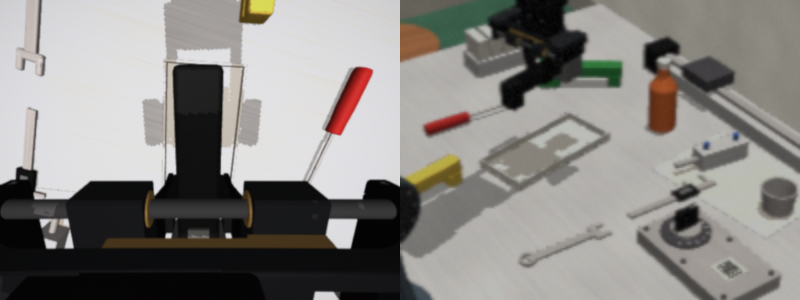

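The scanner is held: about 3 N of weight, opening about 32 mm. I'm carrying it to the label.

Request:
{"name": "arm_command", "arguments": {
  "translation": [
    [-0.1,0,-0.35],
    [-0.2,0,-0.7],
    [-0.3,0,-1]
  ],
  "rotation": [
    [0,0,0],
    [0,0,0],
    [0,0,0]
  ],
  "grip": [1,1,1]
}}

```text
time_s: 5.6
position: [0.4763, 0.1788, 0.2001]
tcp_rot: [[0.963, -0.004, -0.27], [0.27, -0.001, 0.963], [-0.004, -1.0, 0.0]]
force: [0.7, 0.6, -1.4]
opening: 0.365
```

Request:
{"name": "arm_command", "arguments": {
  "translation": [
    [-0.1,0,-0.35],
    [-0.2,0,-0.7],
    [-0.3,0,-1]
  ],
  "rotation": [
    [0,0,0],
    [0,0,0],
    [0,0,0]
  ],
  "grip": [1,1,1]
}}

```text
time_s: 5.9
position: [0.4749, 0.0951, 0.2003]
tcp_rot: [[0.963, -0.004, -0.269], [0.269, -0.0, 0.963], [-0.004, -1.0, 0.001]]
force: [0.3, 0.1, -1.8]
opening: 0.37
```

Request:
{"name": "arm_command", "arguments": {
  "translation": [
    [-0.1,0,-0.35],
    [-0.2,0,-0.7],
    [-0.3,0,-1]
  ],
  "rotation": [
    [0,0,0],
    [0,0,0],
    [0,0,0]
  ],
  "grip": [1,1,1]
}}

```text
time_s: 6.2
position: [0.4734, 0.0117, 0.2004]
tcp_rot: [[0.963, -0.004, -0.269], [0.269, 0.001, 0.963], [-0.003, -1.0, 0.002]]
force: [0.2, 0.6, -1.9]
opening: 0.361
```

Request:
{"name": "arm_command", "arguments": {
  "translation": [
    [-0.1,0,-0.35],
    [-0.2,0,-0.7],
    [-0.3,0,-1]
  ],
  "rotation": [
    [0,0,0],
    [0,0,0],
    [0,0,0]
  ],
  "grip": [1,1,1]
}}

```text
time_s: 6.5
position: [0.4719, -0.0716, 0.2003]
tcp_rot: [[0.963, -0.003, -0.269], [0.269, 0.001, 0.963], [-0.003, -1.0, 0.002]]
force: [0.2, 0.5, -2.5]
opening: 0.359
```

Request:
{"name": "arm_command", "arguments": {
  "translation": [
    [-0.1,0,-0.35],
    [-0.2,0,-0.7],
    [-0.3,0,-1],
    [-0.3,0,-1]
  ],
  "rotation": [
    [0,0,0],
    [0,0,0],
    [0,0,0],
    [0,0,0]
  ],
  "grip": [1,1,1,1]
}}

```text
time_s: 6.9
position: [0.4712, -0.1569, 0.2005]
tcp_rot: [[0.964, -0.002, -0.266], [0.266, -0.0, 0.964], [-0.002, -1.0, 0.0]]
force: [0.4, -0.7, -1.2]
opening: 0.367
```

```bash
python3 - <<'E'
from h import *
s=bot.read_state();print(s['position'],np.array(s['tcp_rot']).round(3).tolist(),s['force'],s['opening'],s['time_s'])
c=cap('wrist');a=c['image'];
for t,z in [('label',.031),('knob_grip',.068),('station',0)]:spot(c,'wrist',t,z)
d=cap('top');b=d['image'];
for t,z in [('label',.031),('knob_grip',.068),('window',.15)]:spot(d,'top',t,z)
cv2.imwrite('pics/w4.png',np.hstack([cv2.resize(a,(400,300)),cv2.resize(b[130:250,230:390],(400,300))]))
E
```

```text
[ 0.47117639 -0.15686246  0.20047668] [[0.964, -0.002, -0.266], [0.266, -0.0, 0.964], [-0.002, -1.0, 0.0]] [ 0.4165284  -0.68528337 -1.22066495] 0.36650505684351387 6.9
wrist label 0.83 [169.5 220. ] [ 0.5437 -0.2444  0.031 ]
wrist station 0.78 [219.5 222.3] [ 0.5437 -0.1851  0.    ]
top label 0.82 [321.7 183.5] [ 0.5421 -0.2447  0.031 ]
top knob_grip 0.52 [286.6 179.7] [ 0.5524 -0.123   0.068 ]
top window 0.87 [101.7 160.1] [0.6179 0.4595 0.15  ]
top window 0.59 [294.  180.1] [ 0.5363 -0.1387  0.15  ]
```

View pics/w4.png

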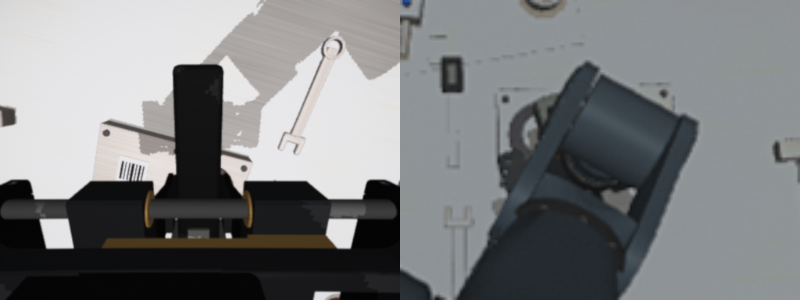

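The wrist and top cameras put the label at about (0.543, -0.2445). I'll move onto it, hold, and check.

Request:
{"name": "arm_command", "arguments": {
  "translation": [
    [-0.1,0.0,-0.33],
    [-0.19,0.1,-0.65],
    [-0.19,0.26,-0.65]
  ],
  "rotation": [
    [0,0,0],
    [0,0,0],
    [0,0,0]
  ],
  "grip": [1,1,1]
}}

```text
time_s: 7.6
position: [0.4729, -0.2117, 0.1823]
tcp_rot: [[0.963, 0.005, -0.268], [0.268, -0.005, 0.963], [0.004, -1.0, -0.006]]
force: [0.4, 0.2, -2.4]
opening: 0.367
```

Request:
{"name": "arm_command", "arguments": {
  "translation": [
    [-0.1,0.13,-0.33],
    [-0.19,0.26,-0.65],
    [-0.19,0.26,-0.65],
    [-0.19,0.26,-0.65]
  ],
  "rotation": [
    [0,0,0],
    [0,0,0],
    [0,0,0],
    [0,0,0]
  ],
  "grip": [1,1,1,1]
}}

```text
time_s: 8.0
position: [0.47, -0.2622, 0.1602]
tcp_rot: [[0.963, -0.001, -0.269], [0.269, 0.001, 0.963], [-0.0, -1.0, 0.001]]
force: [-0.5, 0.0, -1.2]
opening: 0.366
```

```bash
python3 - <<'E'
from h import *
s=bot.read_state();print(s['position'],np.array(s['tcp_rot']).round(3).tolist(),s['force'],s['opening'],s['time_s'])
p=np.array(s['position']);R=np.array(s['tcp_rot']);print('window',p+R@[.076,.0475,0])
d=cap('side');b=d['image'];spot(d,'side','window',.111)
c=cap('wrist')
cv2.imwrite('pics/w5.png',np.hstack([cv2.resize(c['image'],(400,300)),cv2.resize(b[130:280,220:420],(400,300))]))
E
```

```text
[ 0.47001594 -0.26215057  0.16024463] [[0.963, -0.001, -0.269], [0.269, 0.001, 0.963], [-0.0, -1.0, 0.001]] [-0.53564302  0.02792073 -1.24888591] 0.3661276327337829 8.0
window [ 0.5431844  -0.24167693  0.11271088]
side window 0.96 [315.7 217.6] [ 0.5378 -0.2524  0.111 ]
side window 0.6 [222.6 141.6] [0.5397 0.3437 0.111 ]
```

View pics/w5.png

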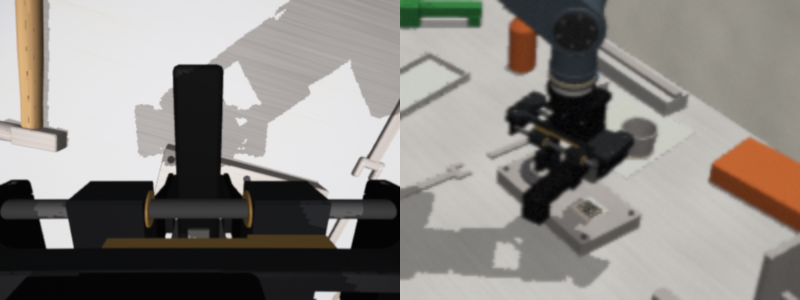

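Forward kinematics puts the window about 3 mm from the label in y. The side view agrees within 10 mm and the pitch is unchanged. I'll apply a small correction and hold.

Request:
{"name": "arm_command", "arguments": {
  "translation": [
    [0,0,-0.04],
    [0,0,-0.04],
    [0,0,-0.04],
    [0,0,-0.04],
    [0,0,-0.04]
  ],
  "rotation": [
    [0,0,0],
    [0,0,0],
    [0,0,0],
    [0,0,0],
    [0,0,0]
  ],
  "grip": [1,1,1,1,1]
}}

```text
time_s: 8.65
position: [0.471, -0.2654, 0.1606]
tcp_rot: [[0.963, -0.0, -0.269], [0.269, 0.0, 0.963], [-0.0, -1.0, 0.0]]
force: [0.7, 0.3, -1.9]
opening: 0.361
```

Request:
{"name": "arm_command", "arguments": {
  "translation": [
    [0,0,0],
    [0,0,0],
    [0,0,0],
    [0,0,0],
    [0,0,0]
  ],
  "rotation": [
    [0,0,0],
    [0,0,0],
    [0,0,0],
    [0,0,0],
    [0,0,0]
  ],
  "grip": [1,1,1,1,1]
}}

```text
time_s: 9.15
position: [0.471, -0.2655, 0.1605]
tcp_rot: [[0.963, -0.0, -0.269], [0.269, 0.0, 0.963], [-0.0, -1.0, 0.0]]
force: [0.4, -0.9, -2.1]
opening: 0.366
```

Request:
{"name": "arm_command", "arguments": {
  "translation": [
    [0,0,0],
    [0,0,0],
    [0,0,0],
    [0,0,0],
    [0,0,0]
  ],
  "rotation": [
    [0,0,0],
    [0,0,0],
    [0,0,0],
    [0,0,0],
    [0,0,0]
  ],
  "grip": [1,1,1,1,1]
}}

```text
time_s: 9.65
position: [0.471, -0.2655, 0.1606]
tcp_rot: [[0.963, -0.0, -0.269], [0.269, -0.0, 0.963], [-0.0, -1.0, -0.0]]
force: [-0.0, -0.7, -2.2]
opening: 0.369
```

Request:
{"name": "arm_command", "arguments": {
  "translation": [
    [0,0,0],
    [0,0,0],
    [0,0,0],
    [0,0,0],
    [0,0,0]
  ],
  "rotation": [
    [0,0,0],
    [0,0,0],
    [0,0,0],
    [0,0,0],
    [0,0,0]
  ],
  "grip": [1,1,1,1,1]
}}

```text
time_s: 10.15
position: [0.471, -0.2655, 0.1605]
tcp_rot: [[0.963, -0.0, -0.269], [0.269, 0.0, 0.963], [-0.0, -1.0, 0.0]]
force: [0.4, 0.0, -1.7]
opening: 0.369
```

Request:
{"name": "arm_command", "arguments": {
  "translation": [
    [0,0,0],
    [0,0,0],
    [0,0,0],
    [0,0,0],
    [0,0,0]
  ],
  "rotation": [
    [0,0,0],
    [0,0,0],
    [0,0,0],
    [0,0,0],
    [0,0,0]
  ],
  "grip": [1,1,1,1,1]
}}

```text
time_s: 10.65
position: [0.4711, -0.2655, 0.1606]
tcp_rot: [[0.963, 0.0, -0.269], [0.269, -0.0, 0.963], [-0.0, -1.0, -0.0]]
force: [0.7, -0.1, -2.5]
opening: 0.368
```

Steady for more than 2 s. I'm taking it back to the tray.

Request:
{"name": "arm_command", "arguments": {
  "translation": [
    [0,-0.25,0],
    [0.1,-0.5,0.3],
    [0.2,-0.5,0.65],
    [0.3,-0.5,1]
  ],
  "rotation": [
    [0,0,0],
    [0,0,0],
    [0,0,0],
    [0,0,0]
  ],
  "grip": [1,1,1,1]
}}

```text
time_s: 11.05
position: [0.473, -0.1816, 0.2013]
tcp_rot: [[0.963, 0.002, -0.268], [0.268, -0.001, 0.963], [0.001, -1.0, -0.001]]
force: [0.5, 0.0, -1.9]
opening: 0.364
```

Request:
{"name": "arm_command", "arguments": {
  "translation": [
    [0.1,0,0.35],
    [0.2,0,0.7],
    [0.3,0,1]
  ],
  "rotation": [
    [0,0,0],
    [0,0,0],
    [0,0,0]
  ],
  "grip": [1,1,1]
}}

```text
time_s: 11.35
position: [0.4737, -0.097, 0.2006]
tcp_rot: [[0.963, -0.0, -0.269], [0.269, 0.0, 0.963], [-0.0, -1.0, 0.0]]
force: [-0.1, 0.5, -1.5]
opening: 0.364
```

Request:
{"name": "arm_command", "arguments": {
  "translation": [
    [0.1,0,0.35],
    [0.2,0,0.7],
    [0.3,0,1]
  ],
  "rotation": [
    [0,0,0],
    [0,0,0],
    [0,0,0]
  ],
  "grip": [1,1,1]
}}

```text
time_s: 11.65
position: [0.4754, -0.0136, 0.2006]
tcp_rot: [[0.963, -0.0, -0.27], [0.27, 0.0, 0.963], [-0.0, -1.0, 0.0]]
force: [-0.2, -0.3, -1.6]
opening: 0.37
```

Request:
{"name": "arm_command", "arguments": {
  "translation": [
    [0.1,0,0.35],
    [0.2,0,0.7],
    [0.3,0,1]
  ],
  "rotation": [
    [0,0,0],
    [0,0,0],
    [0,0,0]
  ],
  "grip": [1,1,1]
}}

```text
time_s: 11.95
position: [0.477, 0.0699, 0.2006]
tcp_rot: [[0.963, -0.0, -0.27], [0.27, 0.0, 0.963], [-0.0, -1.0, 0.0]]
force: [-0.1, 0.9, -2.0]
opening: 0.365
```

Request:
{"name": "arm_command", "arguments": {
  "translation": [
    [0.1,0,0.35],
    [0.2,0,0.7],
    [0.3,0,1]
  ],
  "rotation": [
    [0,0,0],
    [0,0,0],
    [0,0,0]
  ],
  "grip": [1,1,1]
}}

```text
time_s: 12.25
position: [0.4785, 0.1534, 0.2006]
tcp_rot: [[0.963, -0.0, -0.27], [0.27, 0.0, 0.963], [-0.0, -1.0, 0.0]]
force: [0.6, 0.5, -2.8]
opening: 0.361
```

Request:
{"name": "arm_command", "arguments": {
  "translation": [
    [0.1,0,0.35],
    [0.2,0,0.7],
    [0.3,0,1],
    [0.3,0,1],
    [0.3,0,1]
  ],
  "rotation": [
    [0,0,0],
    [0,0,0],
    [0,0,0],
    [0,0,0],
    [0,0,0]
  ],
  "grip": [1,1,1,1,1]
}}

```text
time_s: 12.75
position: [0.4801, 0.2358, 0.2004]
tcp_rot: [[0.963, -0.0, -0.271], [0.271, -0.001, 0.963], [-0.0, -1.0, -0.0]]
force: [-0.2, -0.4, -2.3]
opening: 0.362
```

Request:
{"name": "arm_command", "arguments": {
  "translation": [
    [0.08,0,0.34],
    [0.08,0.33,0.34],
    [0.08,0.66,0.34],
    [0.08,1,0.34],
    [0.08,1,0.34]
  ],
  "rotation": [
    [0,0,0],
    [0,0,0],
    [0,0,0],
    [0,0,0],
    [0,0,0]
  ],
  "grip": [1,1,1,1,1]
}}

```text
time_s: 13.25
position: [0.4768, 0.2614, 0.1175]
tcp_rot: [[0.963, -0.008, -0.268], [0.268, -0.003, 0.963], [-0.008, -1.0, -0.001]]
force: [-0.5, -0.4, -2.3]
opening: 0.364
```

Request:
{"name": "arm_command", "arguments": {
  "translation": [
    [0,0.25,0],
    [0,0.5,0],
    [0,0.7,0],
    [0,0.8,0],
    [0,0.8,0]
  ],
  "rotation": [
    [0,0,0],
    [0,0,0],
    [0,0,0],
    [0,0,0],
    [0,0,0]
  ],
  "grip": [1,1,1,1,1]
}}

```text
time_s: 13.75
position: [0.4794, 0.2629, 0.0566]
tcp_rot: [[0.963, -0.001, -0.269], [0.269, -0.0, 0.963], [-0.001, -1.0, -0.0]]
force: [-0.3, -0.1, -1.7]
opening: 0.365
```

Request:
{"name": "arm_command", "arguments": {
  "translation": [
    [0,0.03,0],
    [0,0.05,0],
    [0,0.05,0]
  ],
  "rotation": [
    [0,0,0],
    [0,0,0],
    [0,0,0]
  ],
  "grip": [1,1,1]
}}

```text
time_s: 14.05
position: [0.4796, 0.2635, 0.0531]
tcp_rot: [[0.963, 0.001, -0.269], [0.269, 0.0, 0.963], [0.001, -1.0, -0.0]]
force: [-0.1, -0.4, -1.8]
opening: 0.368
```

Request:
{"name": "arm_command", "arguments": {
  "translation": [
    [0,0.01,0],
    [0,0.02,0],
    [0,0.02,0]
  ],
  "rotation": [
    [0,0,0],
    [0,0,0],
    [0,0,0]
  ],
  "grip": [1,1,1]
}}

```text
time_s: 14.35
position: [0.4796, 0.2636, 0.052]
tcp_rot: [[0.963, 0.001, -0.269], [0.269, 0.0, 0.963], [0.001, -1.0, -0.0]]
force: [-0.7, -0.5, 4.9]
opening: 0.366
```

Request:
{"name": "arm_command", "arguments": {
  "translation": [
    [0,0,0],
    [0,0,0],
    [0,0,0],
    [0,0,0],
    [0,0,0]
  ],
  "rotation": [
    [0,0,0],
    [0,0,0],
    [0,0,0],
    [0,0,0],
    [0,0,0]
  ],
  "grip": [-0.1,-0.4,-0.6,-0.6,-0.6]
}}

```text
time_s: 14.85
position: [0.4793, 0.2635, 0.0508]
tcp_rot: [[0.963, -0.0, -0.269], [0.269, -0.0, 0.963], [-0.0, -1.0, -0.0]]
force: [0.3, -0.1, -0.2]
opening: 0.73
```

Request:
{"name": "arm_command", "arguments": {
  "translation": [
    [0,-0.2,0],
    [0,-0.5,0],
    [0,-1,0],
    [0,-1,0]
  ],
  "rotation": [
    [0,0,0],
    [0,0,0],
    [0,0,0],
    [0,0,0]
  ],
  "grip": [-0.6,-0.6,-0.6,-0.6]
}}

```text
time_s: 15.25
position: [0.4823, 0.2645, 0.1351]
tcp_rot: [[0.963, 0.009, -0.27], [0.269, 0.003, 0.963], [0.01, -1.0, 0.0]]
force: [0.5, 0.6, -0.3]
opening: 0.798
```

Request:
{"name": "arm_command", "arguments": {
  "translation": [
    [0,-0.5,0],
    [0,-1,0],
    [0,-1,0]
  ],
  "rotation": [
    [0,0,0],
    [0,0,0],
    [0,0,0]
  ],
  "grip": [-0.6,-0.6,-0.6]
}}

```text
time_s: 15.55
position: [0.4824, 0.2645, 0.2154]
tcp_rot: [[0.963, 0.01, -0.27], [0.27, 0.003, 0.963], [0.011, -1.0, 0.0]]
force: [0.7, 0.3, 0.0]
opening: 0.8
```

```bash
python3 - <<'E'
from h import *
s=bot.read_state();print(s['position'],s['force'],s['opening'],s['time_s'])
c=cap('wrist')
for t,z in [('scanner',.004),('window',.004),('tray',0)]:spot(c,'wrist',t,z)
b=cap('side')['image']
cv2.imwrite('pics/w6.png',np.hstack([cv2.resize(c['image'],(400,300)),cv2.resize(b[115:235,150:310],(400,300))]))
E
```

```text
[0.48242353 0.26453419 0.21539139] [0.67038157 0.2506862  0.00332263] 0.8000516842490547 15.55
wrist scanner 0.91 [254.7 182.1] [0.4931 0.2689 0.004 ]
wrist window 0.79 [255.9 223.3] [0.5502 0.2868 0.004 ]
wrist tray 0.58 [254.5 177. ] [0.4873 0.267  0.    ]
```

View pics/w6.png

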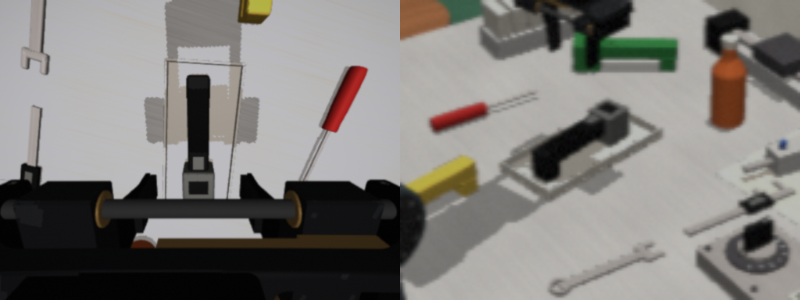

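The scanner is back in its tray on its feet, at about (0.493, 0.269) with the tray centre at (0.487, 0.267). Next is the knob, near (0.544, -0.125).

Request:
{"name": "arm_command", "arguments": {
  "translation": [
    [-0.05,0,-0.5],
    [-0.11,0,-0.98]
  ],
  "rotation": [
    [0,0,0],
    [0,0,0]
  ],
  "grip": [-0.6,-0.6]
}}

```text
time_s: 16.0
position: [0.4911, 0.1853, 0.2093]
tcp_rot: [[0.962, -0.003, -0.272], [0.272, -0.001, 0.962], [-0.003, -1.0, 0.0]]
force: [0.4, -0.5, -0.0]
opening: 0.795
```

Request:
{"name": "arm_command", "arguments": {
  "translation": [
    [-0.05,0,-0.5],
    [-0.11,0,-0.98]
  ],
  "rotation": [
    [0,0,0],
    [0,0,0]
  ],
  "grip": [-0.6,-0.6]
}}

```text
time_s: 16.2
position: [0.5038, 0.1063, 0.2093]
tcp_rot: [[0.963, -0.003, -0.27], [0.27, -0.0, 0.963], [-0.003, -1.0, 0.001]]
force: [0.5, 0.1, -0.1]
opening: 0.801
```

Request:
{"name": "arm_command", "arguments": {
  "translation": [
    [-0.05,0,-0.5],
    [-0.11,0,-0.98]
  ],
  "rotation": [
    [0,0,0],
    [0,0,0]
  ],
  "grip": [-0.6,-0.6]
}}

```text
time_s: 16.4
position: [0.5165, 0.0283, 0.2093]
tcp_rot: [[0.963, -0.003, -0.269], [0.269, 0.001, 0.963], [-0.003, -1.0, 0.001]]
force: [-0.1, -0.6, 0.2]
opening: 0.801
```

Request:
{"name": "arm_command", "arguments": {
  "translation": [
    [-0.05,0,-0.5],
    [-0.11,0,-0.98]
  ],
  "rotation": [
    [0,0,0],
    [0,0,0]
  ],
  "grip": [-0.6,-0.6]
}}

```text
time_s: 16.6
position: [0.5291, -0.0495, 0.2093]
tcp_rot: [[0.963, -0.003, -0.269], [0.269, 0.001, 0.963], [-0.003, -1.0, 0.002]]
force: [0.9, -0.4, -0.0]
opening: 0.799
```

Request:
{"name": "arm_command", "arguments": {
  "translation": [
    [-0.05,0,-0.5],
    [-0.11,0,-0.98],
    [-0.11,0,-0.98],
    [-0.11,0,-0.98]
  ],
  "rotation": [
    [0,0.13,0],
    [0,0.26,0],
    [0,0.26,0],
    [0,0.26,0]
  ],
  "grip": [-0.6,-0.6,-0.6,-0.6]
}}

```text
time_s: 17.0
position: [0.5415, -0.1263, 0.2092]
tcp_rot: [[1.0, -0.003, 0.001], [-0.001, 0.002, 1.0], [-0.003, -1.0, 0.002]]
force: [0.4, 0.6, 0.2]
opening: 0.796
```

```bash
python3 - <<'E'
from h import *
s=bot.read_state();print(s['position'],np.array(s['tcp_rot']).round(3).tolist(),s['joint_positions'],s['time_s'])
c=cap('wrist');a=c['image'];cv2.imwrite('pics/w7.png',a)
for t,z in [('label',.031),('knob_grip',.068),('station',0)]:spot(c,'wrist',t,z)
b=a[110:230,170:330];cv2.imwrite('pics/w7c.png',cv2.resize(b,(800,600),interpolation=cv2.INTER_CUBIC))
E
```

```text
[ 0.54150884 -0.12625282  0.20924393] [[1.0, -0.003, 0.001], [-0.001, 0.002, 1.0], [-0.003, -1.0, 0.002]] [-2.46533130e+01  2.75884428e+01  9.40558409e+01  3.15269309e-02
  5.85782504e+01 -1.14621049e+02] 17.0
wrist label 0.58 [156.9 186.6] [ 0.5475 -0.2441  0.031 ]
wrist knob_grip 0.84 [251.9 187.9] [ 0.5395 -0.1281  0.068 ]
wrist station 0.62 [210.4 178.2] [ 0.5441 -0.1835  0.    ]
```

View pics/w7.png

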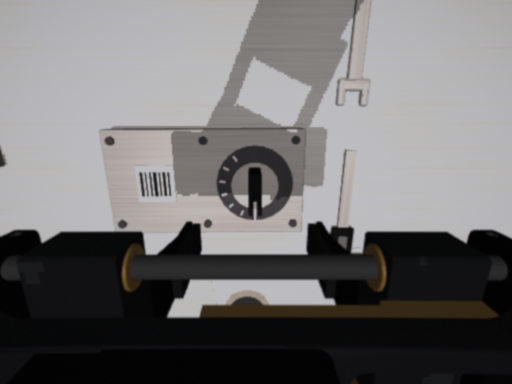

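The bar runs straight along image rows at (255,168–205), with its white pointer towards +x at (256,210). The dial is centred at about (255,182).

```bash
python3 - <<'E'
from h import *
c=cap('wrist');print('dial',world(c,[[217,182],[293,182],[255,146],[255,219]],.036).round(4).tolist())
g=cv2.cvtColor(c['image'],cv2.COLOR_BGR2GRAY)
m=((g<25)*255).astype(np.uint8);m[:160]=0;m[215:]=0;m[:,:238]=0;m[:,275:]=0
n,l,st,ce=cv2.connectedComponentsWithStats(m);i=1+st[1:,4].argmax();print(st[i],ce[i])
ys,xs=np.where(l==i);rows=[[xs[ys==r].mean(),r] for r in range(ys.min()+3,ys.max()-2)]
W=world(c,rows,.084);u=np.polyfit(W[:,0],W[:,1],1);print('slope deg',np.degrees(np.arctan(u[0])))
print('top ends',world(c,[rows[0],rows[-1]],.084).round(4).tolist())
E
```

```text
dial [[0.5416, -0.1684, 0.036], [0.5414, -0.0771, 0.036], [0.4987, -0.1229, 0.036], [0.5891, -0.1225, 0.036]]
[247 168  12  47 444] [252.72522523 187.54504505]
slope deg -0.08279349784678759
top ends [[0.5185, -0.1251, 0.084], [0.5612, -0.1263, 0.084]]
```

View pics/w7c.png

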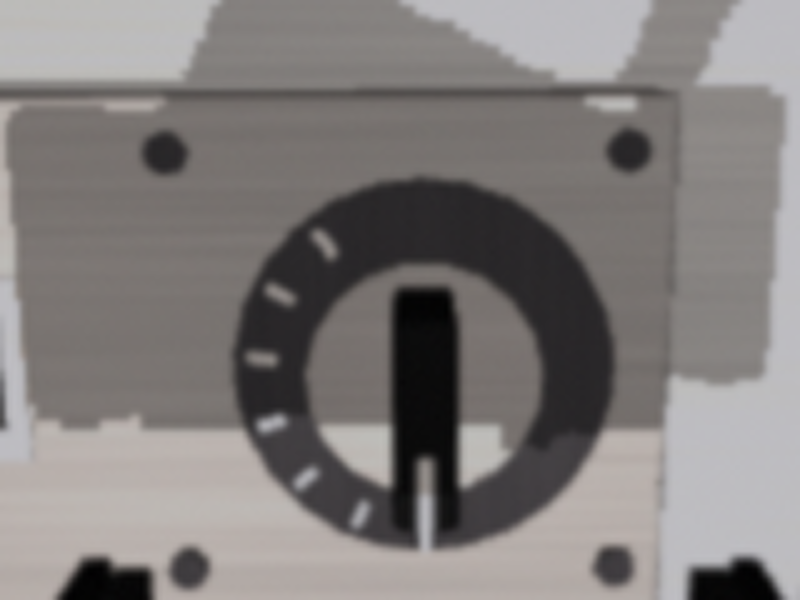

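Request:
{"name": "arm_command", "arguments": {
  "translation": [
    [0.02,0.5,0.02],
    [0.02,1,0.02],
    [0.02,1,0.02]
  ],
  "rotation": [
    [0,0,0],
    [0,0,0],
    [0,0,0]
  ],
  "grip": [-0.6,-0.6,-0.6]
}}

```text
time_s: 17.55
position: [0.5404, -0.1217, 0.1267]
tcp_rot: [[1.0, -0.01, -0.002], [0.002, 0.005, 1.0], [-0.01, -1.0, 0.005]]
force: [-0.2, -0.4, -0.2]
opening: 0.798
```

Request:
{"name": "arm_command", "arguments": {
  "translation": [
    [0,0.3,0],
    [0,0.55,0],
    [0,0.73,0],
    [0,0.73,0]
  ],
  "rotation": [
    [0,0,0],
    [0,0,0],
    [0,0,0],
    [0,0,0]
  ],
  "grip": [-0.6,-0.6,-0.6,-0.6]
}}

```text
time_s: 17.95
position: [0.5438, -0.1236, 0.0725]
tcp_rot: [[1.0, -0.002, -0.001], [0.001, 0.001, 1.0], [-0.002, -1.0, 0.001]]
force: [0.3, -0.1, 0.4]
opening: 0.798
```

```bash
python3 - <<'E'
from h import *
s=bot.read_state();print(s['position'],s['force'],s['moment'],s['opening'])
c=cap('wrist');cv2.imwrite('pics/w8.png',c['image'][100:])
E
```

```text
[ 0.5437911  -0.12356134  0.07252542] [ 0.2926664  -0.12249453  0.44782233] [0.06424886 0.0471984  0.00096943] 0.7982090129981303
```

View pics/w8.png

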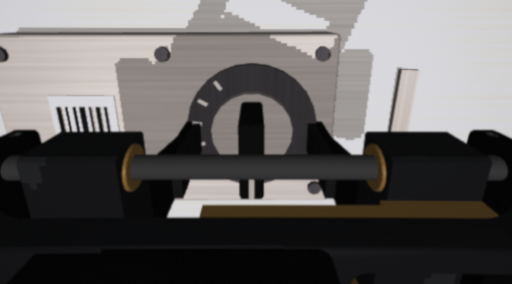

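The bar is centred between the fingers at about (251,250 in the full frame). I'll close on it and check the side force.

Request:
{"name": "arm_command", "arguments": {
  "translation": [
    [0,0,0],
    [0,0,0],
    [0,0,0],
    [0,0,0],
    [0,0,0]
  ],
  "rotation": [
    [0,0,0],
    [0,0,0],
    [0,0,0],
    [0,0,0],
    [0,0,0]
  ],
  "grip": [0,1,1,1,1]
}}

```text
time_s: 18.5
position: [0.5442, -0.1244, 0.0729]
tcp_rot: [[1.0, 0.0, -0.0], [0.0, -0.0, 1.0], [0.0, -1.0, -0.0]]
force: [-0.1, 0.3, -0.3]
opening: 0.43
```

Request:
{"name": "arm_command", "arguments": {
  "translation": [
    [0,0,0],
    [0,0,0],
    [0,0,0]
  ],
  "rotation": [
    [0,0,0],
    [0,0,0],
    [0,0,0]
  ],
  "grip": [1,1,1]
}}

```text
time_s: 18.8
position: [0.5441, -0.1249, 0.0725]
tcp_rot: [[1.0, 0.0, -0.001], [0.001, -0.001, 1.0], [0.0, -1.0, -0.001]]
force: [-2.6, -9.8, -2.4]
opening: 0.159
```

```bash
cat > st.py <<'E'
from h import *
s=bot.read_state();R=np.array(s['tcp_rot']);print(np.round(s['position'],4),'yaw',np.degrees(np.arctan2(R[1,0],R[0,0])).round(2),'F',np.round(s['force'],1),'M',np.round(s['moment'],3),s['opening'],s['time_s'])
E
python3 st.py
```

```text
[ 0.5441 -0.1249  0.0725] yaw 0.08 F [-2.6 -9.8 -2.4] M [-1.037  0.717  0.178] 0.1588739626649365 18.8
```

Request:
{"name": "arm_command", "arguments": {
  "translation": [
    [0,0,-0.01],
    [0,0,-0.015],
    [0,0,-0.015],
    [0,0,-0.015]
  ],
  "rotation": [
    [0,0,0],
    [0,0,0],
    [0,0,0],
    [0,0,0]
  ],
  "grip": [1,1,1,1]
}}

```text
time_s: 19.2
position: [0.544, -0.1251, 0.0725]
tcp_rot: [[1.0, -0.0, -0.0], [0.0, 0.001, 1.0], [-0.0, -1.0, 0.001]]
force: [-0.3, 2.2, 0.2]
opening: 0.158
```

```bash
python3 st.py
```

```text
[ 0.544  -0.1251  0.0725] yaw 0.02 F [-0.3  2.2  0.2] M [ 0.464 -0.126  0.193] 0.15798444920396132 19.2
```

The side force is nearly gone. I'm turning clockwise now, feeling the moment as I go.

Request:
{"name": "arm_command", "arguments": {
  "translation": [
    [0,0,0],
    [0,0,0],
    [0,0,0]
  ],
  "rotation": [
    [0,0.1,0],
    [0,0.1,0],
    [0,0.1,0]
  ],
  "grip": [1,1,1]
}}

```text
time_s: 19.5
position: [0.544, -0.1251, 0.0725]
tcp_rot: [[0.995, -0.0, 0.102], [-0.102, 0.001, 0.995], [-0.0, -1.0, 0.0]]
force: [0.7, 2.4, 1.6]
opening: 0.159
```

```bash
python3 st.py
```

```text
[ 0.544  -0.1251  0.0725] yaw -5.85 F [0.7 2.4 1.6] M [ 0.658 -0.166  0.235] 0.15895086317028126 19.5
```

Request:
{"name": "arm_command", "arguments": {
  "translation": [
    [0,0,0],
    [0,0,0],
    [0,0,0],
    [0,0,0]
  ],
  "rotation": [
    [0,0.1,0],
    [0,0.2,0],
    [0,0.2,0],
    [0,0.2,0]
  ],
  "grip": [1,1,1,1]
}}

```text
time_s: 19.9
position: [0.544, -0.1251, 0.0725]
tcp_rot: [[0.952, -0.0, 0.306], [-0.306, 0.001, 0.952], [-0.0, -1.0, 0.001]]
force: [1.9, 3.6, 0.5]
opening: 0.155
```

```bash
python3 st.py
```

```text
[ 0.544  -0.1251  0.0725] yaw -17.84 F [1.9 3.6 0.5] M [ 0.663 -0.143  0.058] 0.1545476142600192 19.9
```

Request:
{"name": "arm_command", "arguments": {
  "translation": [
    [0,0,0],
    [0,0,0],
    [0,0,0]
  ],
  "rotation": [
    [0,0.1,0],
    [0,0.1,0],
    [0,0.1,0]
  ],
  "grip": [1,1,1]
}}

```text
time_s: 20.2
position: [0.544, -0.1252, 0.0725]
tcp_rot: [[0.915, -0.0, 0.403], [-0.403, 0.0, 0.915], [-0.0, -1.0, 0.0]]
force: [1.0, 4.8, 0.0]
opening: 0.159
```

```bash
python3 st.py
```

```text
[ 0.544  -0.1252  0.0725] yaw -23.79 F [1.  4.8 0. ] M [ 0.794 -0.24   0.133] 0.15870299260886678 20.2
```

First click felt: 0.235 N m at 6°, 0.058 at 18° and 0.133 at 24°, matching the model without slip. Carrying on to stops two and three.

Request:
{"name": "arm_command", "arguments": {
  "translation": [
    [0,0,0],
    [0,0,0],
    [0,0,0],
    [0,0,0]
  ],
  "rotation": [
    [0,0.1,0],
    [0,0.2,0],
    [0,0.3,0],
    [0,0.3,0]
  ],
  "grip": [1,1,1,1]
}}

```text
time_s: 20.6
position: [0.544, -0.1252, 0.0725]
tcp_rot: [[0.745, -0.0, 0.667], [-0.667, 0.0, 0.745], [-0.0, -1.0, 0.0]]
force: [1.3, 5.4, -0.1]
opening: 0.156
```

```bash
python3 st.py
```

```text
[ 0.544  -0.1252  0.0725] yaw -41.86 F [ 1.3  5.4 -0.1] M [ 0.849 -0.228  0.052] 0.15634218908964007 20.6
```

Request:
{"name": "arm_command", "arguments": {
  "translation": [
    [0,0,0],
    [0,0,0],
    [0,0,0],
    [0,0,0]
  ],
  "rotation": [
    [0,0.1,0],
    [0,0.2,0],
    [0,0.2,0],
    [0,0.2,0]
  ],
  "grip": [1,1,1,1]
}}

```text
time_s: 21.0
position: [0.544, -0.1253, 0.0725]
tcp_rot: [[0.592, -0.0, 0.806], [-0.806, 0.0, 0.592], [-0.0, -1.0, -0.0]]
force: [0.6, 4.0, 0.9]
opening: 0.161
```

```bash
python3 st.py
```

```text
[ 0.544  -0.1253  0.0725] yaw -53.68 F [0.6 4.  0.9] M [ 0.866 -0.253  0.205] 0.16052369312905776 21.0
```

Request:
{"name": "arm_command", "arguments": {
  "translation": [
    [0,0,0],
    [0,0,0],
    [0,0,0],
    [0,0,0]
  ],
  "rotation": [
    [0,0.1,0],
    [0,0.2,0],
    [0,0.2,0],
    [0,0.2,0]
  ],
  "grip": [1,1,1,1]
}}

```text
time_s: 21.4
position: [0.544, -0.1253, 0.0725]
tcp_rot: [[0.412, -0.0, 0.911], [-0.911, 0.0, 0.412], [-0.0, -1.0, -0.0]]
force: [0.5, 4.8, 0.5]
opening: 0.161
```

```bash
python3 st.py
```

```text
[ 0.544  -0.1253  0.0725] yaw -65.7 F [0.5 4.8 0.5] M [ 0.878 -0.23   0.11 ] 0.16056973756413453 21.4
```

Request:
{"name": "arm_command", "arguments": {
  "translation": [
    [0,0,0],
    [0,0,0],
    [0,0,0],
    [0,0,0]
  ],
  "rotation": [
    [0,0.06,0],
    [0,0.1,0],
    [0,0.1,0],
    [0,0.1,0]
  ],
  "grip": [1,1,1,1]
}}

```text
time_s: 21.8
position: [0.5439, -0.1253, 0.0725]
tcp_rot: [[0.314, -0.0, 0.949], [-0.949, 0.0, 0.314], [-0.0, -1.0, -0.0]]
force: [0.9, 3.6, -0.5]
opening: 0.158
```

```bash
python3 st.py; python3 - <<'E'
from h import *
a=cap('wrist')['image'][100:];b=cap('side')['image']
cv2.imwrite('pics/w9.png',np.hstack([cv2.resize(a,(400,222)),cv2.resize(b[150:272,190:410],(400,222))]))
E
```

```text
[ 0.5439 -0.1253  0.0725] yaw -71.68 F [ 0.9  3.6 -0.5] M [ 0.8   -0.209  0.169] 0.15779617780929614 21.8
```

View pics/w9.png

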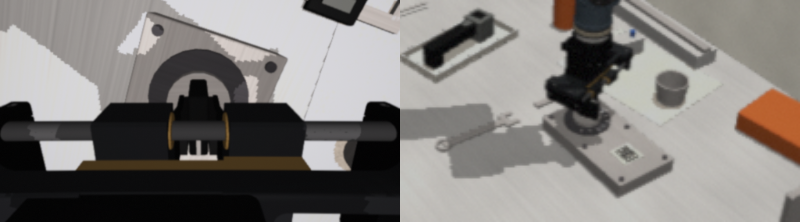

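Two more clicks felt: the yaw is -71.7°, the moment is 0.169 N m (0.158 expected), and the bar is square between the fingers. I'll hold, then hand in.

Request:
{"name": "arm_command", "arguments": {
  "translation": [
    [0,0,0],
    [0,0,0],
    [0,0,0],
    [0,0,0],
    [0,0,0]
  ],
  "rotation": [
    [0,0,0],
    [0,0,0],
    [0,0,0],
    [0,0,0],
    [0,0,0]
  ],
  "grip": [1,1,1,1,1]
}}

```text
time_s: 22.4
position: [0.5439, -0.1253, 0.0725]
tcp_rot: [[0.314, -0.0, 0.949], [-0.949, 0.0, 0.314], [-0.0, -1.0, -0.0]]
force: [1.0, 5.1, 0.2]
opening: 0.155
```

Request:
{"name": "arm_command", "arguments": {
  "translation": [
    [0,0,0],
    [0,0,0],
    [0,0,0],
    [0,0,0],
    [0,0,0]
  ],
  "rotation": [
    [0,0,0],
    [0,0,0],
    [0,0,0],
    [0,0,0],
    [0,0,0]
  ],
  "grip": [1,1,1,1,1]
}}

```text
time_s: 22.9
position: [0.5439, -0.1253, 0.0725]
tcp_rot: [[0.314, -0.0, 0.949], [-0.949, 0.0, 0.314], [-0.0, -1.0, -0.0]]
force: [1.0, 5.1, -0.3]
opening: 0.157
```

```bash
python3 st.py; python3 -c "
from rig import bot
print(bot.hand_in())"
```

```text
[ 0.5439 -0.1253  0.0725] yaw -71.67 F [ 1.   5.1 -0.3] M [ 0.828 -0.216  0.139] 0.15675235945903776 22.9
the job is handed in; nothing more can be done
None
```

I handed the job in at 22.9 s, with the gripper still holding the knob at its third stop; no verdict was reported.

- **Scan:** I held the scanner level about 8 cm above the label for over 2 s. By arm pose and grasp measurement the window was within a few millimetres of the label centre. The side camera's network estimate was about 10 mm off that, still inside the 15 mm limit.
- **Tray:** the scanner lies back in its tray on its feet, about 6 mm from the centre. The pictures confirmed it after release.
- **Knob:** I turned it 71.7° clockwise from home, feeling the resistance rise and fall through three clicks.
- **Last checks:**
  - The turning moment was 0.139–0.169 N m, against 0.158 expected at the third stop. One reading, at 66°, was 0.11 N m against about 0.065 expected; I put that down to sensor noise.
  - The jaws were open 13.6 mm on the 14 mm bar, with a steady 5 N side force on the tool.
  - I didn't measure the knob angle separately. It is taken from the wrist angle, with the last picture showing the bar square in the fingers.
- **Bystanders:** I saw no sign of contact with any of them, but did not measure their positions again at the end.

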